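# Put the capping chucks back on their rail in order of size

## Task

The jar capper's four chucks were left on the table after a change of lid size. Put each back, mouth down, over a pin of the storage rail so that they stand in order of size, the smallest on the leftmost pin as you face the rail and the largest on the rightmost, every one right down on the rail; lower them over the pins rather than dropping them, keep them upright, and leave the labelled jars and the spray bottle where they are.

Things in the scene. Friction and masses are not known exactly. Their poses are not given: they have to be found in the camera images.
- chuck_44: loose capping chuck, the smallest of four: a dark steel bell with a knurled skirt, mouth down, 44 mm across at the skirt (0 to 20 mm high), a shoulder sloping up to 28 mm, and on top a round drive hub 38 mm across from 28 to 50 mm high (the place to grip it from above). A 24 mm bore goes down through the hub; the skirt below is hollow (30 mm mouth). Round, so its yaw does not matter. Weight 0.1 to 0.33 kg. Origin: centre of the open underside, z up along the bore.
- chuck_56: loose capping chuck, the second smallest of four: a dark steel bell with a knurled skirt, mouth down, 56 mm across at the skirt (0 to 20 mm high), a shoulder sloping up to 28 mm, and on top a round drive hub 38 mm across from 28 to 50 mm high (the place to grip it from above). A 24 mm bore goes down through the hub; the skirt below is hollow (42 mm mouth). Round, so its yaw does not matter. Weight 0.1 to 0.33 kg. Origin: centre of the open underside, z up along the bore.
- chuck_68: loose capping chuck, the second largest of four: a dark steel bell with a knurled skirt, mouth down, 68 mm across at the skirt (0 to 20 mm high), a shoulder sloping up to 28 mm, and on top a round drive hub 38 mm across from 28 to 50 mm high (the place to grip it from above). A 24 mm bore goes down through the hub; the skirt below is hollow (54 mm mouth). Round, so its yaw does not matter. Weight 0.1 to 0.33 kg. Origin: centre of the open underside, z up along the bore.
- chuck_80: loose capping chuck, the largest of four: a dark steel bell with a knurled skirt, mouth down, 80 mm across at the skirt (0 to 20 mm high), a shoulder sloping up to 28 mm, and on top a round drive hub 38 mm across from 28 to 50 mm high (the place to grip it from above). A 24 mm bore goes down through the hub; the skirt below is hollow (66 mm mouth). Round, so its yaw does not matter. Weight 0.1 to 0.33 kg. Origin: centre of the open underside, z up along the bore.
- pin_1: fixed upright steel pin, leftmost (largest y) of four alike from the robot: 14 mm thick, 46 mm high, top 8 mm a cone to 6 mm, collar 18x5 mm at the foot. Clamped mid-width on an aluminium rail (84 wide, 408 long, 20 mm high), pins 86-110 mm apart. Origin: its foot on the rail's top, 20 mm over the table; z up, y along the rail to the left. A seated chuck's origin is level with it.
- pin_2: fixed upright steel pin, second from the left of four alike from the robot: 14 mm thick, 46 mm high, top 8 mm a cone to 6 mm, collar 18x5 mm at the foot. Clamped mid-width on an aluminium rail (84 wide, 408 long, 20 mm high), pins 86-110 mm apart. Origin: its foot on the rail's top, 20 mm over the table; z up, y along the rail to the left. A seated chuck's origin is level with it.
- pin_3: fixed upright steel pin, third from the left of four alike from the robot: 14 mm thick, 46 mm high, top 8 mm a cone to 6 mm, collar 18x5 mm at the foot. Clamped mid-width on an aluminium rail (84 wide, 408 long, 20 mm high), pins 86-110 mm apart. Origin: its foot on the rail's top, 20 mm over the table; z up, y along the rail to the left. A seated chuck's origin is level with it.
- pin_4: fixed upright steel pin, rightmost (smallest y) of four alike from the robot: 14 mm thick, 46 mm high, top 8 mm a cone to 6 mm, collar 18x5 mm at the foot. Clamped mid-width on an aluminium rail (84 wide, 408 long, 20 mm high), pins 86-110 mm apart. Origin: its foot on the rail's top, 20 mm over the table; z up, y along the rail to the left. A seated chuck's origin is level with it.
- jar_done: bystander: loose labelled sauce jar with a black lid, 70 mm across, 116 mm high; origin at the centre of its underside. Two more like it stand behind. To be left alone.
- spray: bystander: loose white and blue spray bottle, 94x66 mm, 203 mm high; origin under the bottle. To be left alone.
Not all that is in view belongs to the job. What is shaped like the chuck_56 but purple is not meant.

How it is judged:
At the end, for the whole second after the job is handed in: Each chuck, smallest to largest, is on its own pin from left to right: within 9 mm of the pin's axis, its underside within 4 mm of the rail's top face, upright within 0.08 rad, let go and at rest; the labelled jar and the spray bottle within 20 mm of where they stood and upright (horizontal distance between chuck_44 and pin_1 below 0.009 m and z of chuck_44 in the frame of pin_1 below 0.004 m and angle between each of chuck_44, chuck_56, chuck_68, chuck_80's own z axis and vertical below 0.08 rad and linear speed of each of chuck_44, chuck_56, chuck_68, chuck_80 below 0.02 m/s and angular speed of each of chuck_44, chuck_56, chuck_68, chuck_80 below 0.2 rad/s and horizontal distance between chuck_56 and pin_2 below 0.009 m and z of chuck_56 in the frame of pin_2 below 0.004 m and horizontal distance between chuck_68 and pin_3 below 0.009 m and z of chuck_68 in the frame of pin_3 below 0.004 m and horizontal distance between chuck_80 and pin_4 below 0.009 m and z of chuck_80 in the frame of pin_4 below 0.004 m and distance of each of jar_done, spray from where it was at the start of the episode below 0.02 m and angle between each of jar_done, spray's own z axis and vertical below 0.1 rad); the robot touches nothing.
It fails at once if a chuck is let go and falls (faster than 0.7 m/s out of the fingers, about a 25 mm drop) ((linear speed of chuck_44 above 0.7 m/s and contact force between the fingers and chuck_44 below 0.05 N) or (linear speed of chuck_56 above 0.7 m/s and contact force between the fingers and chuck_56 below 0.05 N) or (linear speed of chuck_68 above 0.7 m/s and contact force between the fingers and chuck_68 below 0.05 N) or (linear speed of chuck_80 above 0.7 m/s and contact force between the fingers and chuck_80 below 0.05 N)).
It fails at once if a chuck is tipped over (angle between any of chuck_44, chuck_56, chuck_68, chuck_80's own z axis and vertical above 0.8 rad).
It fails at once if the labelled jar or the spray bottle is pushed more than 20 mm or tipped (distance of any of jar_done, spray from where it was at the start of the episode above 0.02 m or angle between any of jar_done, spray's own z axis and vertical above 0.2 rad).
It also fails if it takes over 88 s, if anything falls off the work surface, if the arm or the gripper's body presses on something with over 40 N, if the wrist force passes 120 N, or if a joint passes its speed limit or range.

## Robot

A 7-joint arm with a two-finger parallel gripper is mounted at the origin on a cart in front of the work surface, level with it; the furniture and walls round the work are solid. World frame = base frame: x ahead of the robot, y to its left, z up, the work surface at z = 0. Lengths are in m, angles in rad, forces in N, time in s.
With the tool pointing down it reaches from about 0.425 to 0.95 m from the base axis. Payload 4.7 kg.
Tool frame: the origin (TCP) lies between the finger pads; the fingertips stand 25 mm ahead of it and the grasp point (between the pads) lies 6 mm ahead of it; z points along the fingers, y is the line along which they close (so a half turn about z gives the same grasp; the last joint's range is limited). The gripper opens to 85 mm and grips with 20 to 120 N. Pads are 22 mm wide; open, the fingers measure 114 mm over their backs; the gripper's body (76 mm by 85 mm) begins 54 mm behind the grasp point. The pads swing forward as they close: fully open they stand 13 mm farther back than shut.
Start: joints at [-1.366, 0.469, -0.049, 1.532, 0.024, 1.141, -0.082], TCP at [0.156, 0.657, 0.256] pointing down, gripper open.
Joint ranges: [-2.59, 2.59], [-0.33, 1.99], [-1.39, 1.29], [0.1, 2.45], [-1.04, 4.18], [0.21, 1.99], [-2.66, 2.66]. Speed limits (rad/s): [2.57, 2.57, 3.14, 3.14, 3.14, 3.14, 3.14].

## Interface

Orientations are given as a 3x3 rotation matrix whose columns are the frame's x, y, z axes.
In Python, from rig import * gives the robot as it stands. Calls block until the motion is done:
- movep(position, orientation): joint-space move of the TCP to a pose.
- move_l(position, attitude=None, feed=0.15, until_force=None): straight line of the TCP; attitude=None keeps the orientation; feed is the mean speed in m/s. With until_force (N) it stops when the force on the tool has changed by that much, and returns True; else False.
- move_joints(angles): joint-space move.
- command_gripper(opening, newtons=None): finger opening in m; newtons is the grip in N (None keeps the last); returns when the fingers have stopped.
- sleep(seconds).
- inverse_kinematics(position, orientation): joint angles nearest the present ones, or None.
- sense(): the state.
- camera(name): name is "scene" or "side" or "wrist"; returns (picture, depth): 480x640x3 uint8, red, green, blue; 480x640 float32, m along the optical axis (not along the pixel's ray), 0 where there is no reading.
- camera_params(name): a dict with "K" (3x3 intrinsics, pixels), "position" and "rotation" of the camera in the world; the wrist camera has in their place "tool_from_camera" (4x4, takes a point from camera to tool coordinates, whose origin is the TCP and whose axes are the flange's). Camera axes: x right, y down, z forward; pixel columns grow to the right and rows downward; lengths in m; the calibration is good to about 2 mm. A picture is of the moment at which its call begins: read the wrist's pose just before it. camera_params takes no time and is no camera call.
A pose or a line that the arm cannot do raises Unreachable and nothing moves.
- finish_job(): hands the job in; it is judged then, once.
The state is a dict: "time_s": time; "joint_pos": joint angles; "qd": joint speeds; "joint_efforts": joint torques, N m; "position": TCP position; "tcp_rot": TCP orientation; "wrist_force": force on the tool from outside, world axes, zero at the start; "ft_torque": the same for the moment, N m; "finger_gap": finger opening in m; "gripper_force": force on a finger pad.
Only numpy, scipy, OpenCV 4.12 (cv2) and the standard library are available. Lean on these libraries where they do the work, as an engineer would, in place of code of your own. Each camera call takes 0.05 s, during which the arm holds its last target. There are 200 camera calls.

## Working session

There is one attempt and no reset: what is moved stays moved. The work goes in short steps, each a Python script; the robot and the scene stay as the last script left them, time stands still between calls to the robot, and variables do not carry over. Pictures are saved under pics/ and viewed, at most 14 in all, crops included, and the job is handed in when it is done.

```bash
mkdir -p pics; ls
python3 - <<'E'
from rig import *
import cv2,numpy as np
for n in("scene","side"):
    p,d=camera(n);cv2.imwrite(f"pics/{n}0.png",p[:,:,::-1]);np.savez(f"/tmp/{n}.npz",p=p,d=d)
    c=camera_params(n);print(n,c)
print(sense()["time_s"],sense()["tcp_rot"])
print(camera_params("wrist"))
E
```

```text
pics
scene {'K': array([[457.09693737,   0.        , 327.80395351],
       [  0.        , 457.09693737, 232.16619752],
       [  0.        ,   0.        ,   1.        ]]), 'position': array([-0.16394407,  0.59440194,  0.58618811]), 'rotation': array([[-0.67202185, -0.37538069,  0.63833844],
       [-0.74039199,  0.35730889, -0.56934177],
       [-0.01436409, -0.85523079, -0.51804824]])}
side {'K': array([[495.66308261,   0.        , 328.23960237],
       [  0.        , 495.66308261, 237.38511943],
       [  0.        ,   0.        ,   1.        ]]), 'position': array([ 0.03299543, -0.89069556,  0.56369975]), 'rotation': array([[ 0.87175003, -0.23613387,  0.42929324],
       [-0.48986036, -0.4032216 ,  0.77294836],
       [-0.00941898, -0.88411149, -0.46718107]])}
0.1 [[-9.72799275e-01  2.31649377e-01 -3.71186460e-04]
 [ 2.31649670e-01  9.72797728e-01 -1.73526562e-03]
 [-4.08838553e-05 -1.77405036e-03 -9.99998426e-01]]
{'K': array([[392.63985845,   0.        , 319.48550218],
       [  0.        , 392.63985845, 239.55914322],
       [  0.        ,   0.        ,   1.        ]]), 'tool_from_camera': array([[-3.37845073e-04, -9.53219305e-01, -3.02279410e-01,
         7.79814296e-02],
       [ 9.99999337e-01,  1.08184103e-05, -1.15177268e-03,
         8.32350677e-04],
       [ 1.10116214e-03, -3.02279599e-01,  9.53218669e-01,
        -1.16984393e-01],
       [ 0.00000000e+00,  0.00000000e+00,  0.00000000e+00,
         1.00000000e+00]])}
```

View pics/scene0.png

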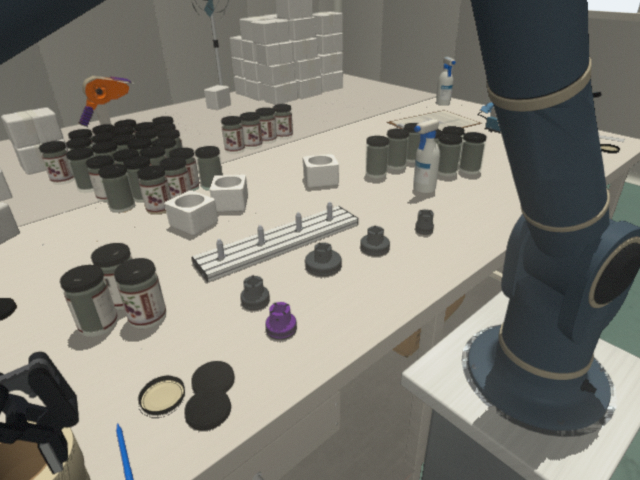

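View pics/side0.png

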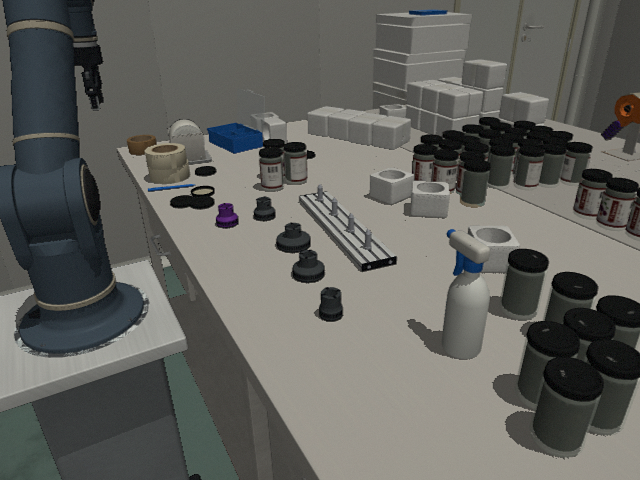

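```bash
cat > h.py <<'E'
from rig import *
import numpy as np,cv2
from scipy.optimize import least_squares
def cloud(n,p=None,d=None,R=None,t=None):
    c=camera_params(n);K=c["K"]
    if R is None:R,t=c["rotation"],c["position"]
    v,u=np.mgrid[:480,:640]
    P=np.stack([(u-K[0,2])/K[0,0]*d,(v-K[1,2])/K[1,1]*d,d],-1)@R.T+t
    P[d==0]=np.nan
    return P
def wrist():
    s=sense();p,d=camera("wrist")
    T=camera_params("wrist")["tool_from_camera"]
    R=s["tcp_rot"]@T[:3,:3];t=s["position"]+s["tcp_rot"]@T[:3,3]
    return p,d,cloud("wrist",p,d,R,t)
E
python3 - <<'E'
from h import *
pts={"scene":dict(c56=(254,283),c80=(323,250),c68=(375,233),c44=(425,215),pur=(280,310),p1=(221,249),p2=(261,235),p3=(298,221),p4=(330,210),spray=(426,175)),
"side":dict(c56=(264,206),c80=(293,232),c68=(308,260),c44=(331,297),pur=(227,210),p1=(320,195),p2=(335,208),p3=(351,223),p4=(369,240),spray=(465,310))}
for n in pts:
    z=np.load(f"/tmp/{n}.npz");P=cloud(n,d=z["d"])
    for k,(u,v) in pts[n].items():
        q=P[v-25:v+26,u-25:u+26].reshape(-1,3)
        c=np.nanmedian(P[v-2:v+3,u-2:u+3].reshape(-1,3),0)
        q=q[np.hypot(*(q-c)[:,:2].T)<.045]
        w=q[(q[:,2]>.03)]
        print(n,k,c.round(3),"bbox",w.min(0).round(3),w.max(0).round(3),"mid",((w.min(0)+w.max(0))/2).round(3),len(w))
E
```

```text
scene c56 [0.472 0.225 0.037] bbox [0.443 0.214 0.03 ] [0.482 0.253 0.05 ] mid [0.463 0.234 0.04 ] 327
scene c80 [0.454 0.059 0.047] bbox [0.442 0.035 0.03 ] [0.481 0.073 0.051] mid [0.462 0.054 0.04 ] 252
scene c68 [ 0.423 -0.073  0.045] bbox [ 0.412 -0.101  0.03 ] [ 0.451 -0.06   0.05 ] mid [ 0.432 -0.081  0.04 ] 225
scene c44 [ 0.404 -0.228  0.043] bbox [ 0.382 -0.249  0.03 ] [ 0.423 -0.209  0.05 ] mid [ 0.403 -0.229  0.04 ] 193
scene pur [0.373 0.235 0.035] bbox [0.344 0.223 0.03 ] [0.384 0.263 0.051] mid [0.364 0.243 0.041] 393
scene p1 [0.615 0.213 0.041] bbox [0.611 0.207 0.03 ] [0.624 0.22  0.065] mid [0.617 0.213 0.047] 93
scene p2 [0.603 0.116 0.042] bbox [0.599 0.109 0.031] [0.612 0.122 0.065] mid [0.605 0.115 0.048] 85
scene p3 [0.592 0.016 0.043] bbox [0.587 0.005 0.03 ] [0.6   0.022 0.064] mid [0.593 0.013 0.047] 72
scene p4 [ 0.58  -0.076  0.042] bbox [ 0.575 -0.081  0.03 ] [ 0.587 -0.068  0.065] mid [ 0.581 -0.074  0.048] 64
scene spray [ 0.527 -0.395  0.056] bbox [ 0.513 -0.439  0.03 ] [ 0.572 -0.383  0.128] mid [ 0.542 -0.411  0.079] 769
side c56 [0.457 0.212 0.04 ]
[... 334 characters left out ...]
 -0.253  0.03 ] [ 0.422 -0.213  0.053] mid [ 0.402 -0.233  0.042] 381
side pur [0.362 0.222 0.047] bbox [0.344 0.219 0.03 ] [0.382 0.259 0.053] mid [0.363 0.239 0.042] 183
side p1 [0.617 0.206 0.038] bbox [0.612 0.199 0.031] [0.626 0.216 0.066] mid [0.619 0.207 0.048] 62
side p2 [0.606 0.107 0.039] bbox [0.598 0.101 0.032] [0.611 0.116 0.067] mid [0.605 0.109 0.049] 67
side p3 [0.592 0.004 0.045] bbox [0.585 0.    0.031] [0.6   0.016 0.067] mid [0.593 0.008 0.049] 84
side p4 [ 0.582 -0.086  0.042] bbox [ 0.575 -0.09   0.03 ] [ 0.591 -0.077  0.068] mid [ 0.583 -0.084  0.049] 94
side spray [ 0.524 -0.444  0.101] bbox [ 0.513 -0.458  0.03 ] [ 0.568 -0.4    0.141] mid [ 0.541 -0.429  0.086] 2123
```

Run:
```python
from h import *
R=np.array([[-1,0,0],[0,1,0],[0,0,-1.]])
movep([.49,.02,.32],R)
p,d,P=wrist();cv2.imwrite("pics/w1.png",p[:,:,::-1]);np.savez("/tmp/w1.npz",p=p,d=d,P=P)
print(sense()["time_s"],sense()["joint_pos"].round(2) if hasattr(sense()["joint_pos"],'round') else sense()["joint_pos"])
for s in(1,-1):
  Rg=np.array([[0,s,0],[s,0,0],[0,0,-1.]])
  for q in[(.463,.231),(.461,.052),(.432,-.084),(.402,-.231),(.618,.21),(.605,.112),(.593,.01),(.582,-.08)]:
    for z in(.055,.15):
      j=inverse_kinematics([*q,z],Rg);print(s,q,z,None if j is None else np.round(j,2))
```

```text
2.7083 [-0.64  0.11  0.57  1.9  -0.06  1.15  1.52]
1 (0.463, 0.231) 0.055 [-0.93  0.54  0.5   2.1  -0.44  0.61 -0.12]
1 (0.463, 0.231) 0.15 [-1.    0.38  0.56  2.04 -0.28  0.8  -0.27]
1 (0.461, 0.052) 0.055 [-0.65  0.49  0.56  2.22 -0.49  0.56  0.28]
1 (0.461, 0.052) 0.15 [-0.75  0.3   0.66  2.16 -0.27  0.76  0.08]
1 (0.432, -0.084) 0.055 [-0.41  0.47  0.63  2.27 -0.54  0.54  0.65]
1 (0.432, -0.084) 0.15 [-0.54  0.28  0.75  2.21 -0.28  0.75  0.4 ]
1 (0.402, -0.231) 0.055 [-0.2   0.56  0.81  2.23 -0.71  0.63  1.14]
1 (0.402, -0.231) 0.15 [-0.29  0.36  0.89  2.17 -0.39  0.79  0.85]
1 (0.618, 0.21) 0.055 [-0.81  0.73  0.61  1.77 -0.56  0.82  0.08]
1 (0.618, 0.21) 0.15 [-0.84  0.61  0.66  1.72 -0.44  0.96 -0.01]
1 (0.605, 0.112) 0.055 [-0.7   0.69  0.63  1.87 -0.57  0.77  0.25]
1 (0.605, 0.112) 0.15 [-0.74  0.56  0.69  1.82 -0.44  0.92  0.14]
1 (0.593, 0.01) 0.055 [-0.55  0.67  0.65  1.92 -0.58  0.75  0.43]
1 (0.593, 0.01) 0.15 [-0.62  0.54  0.73  1.87 -0.45  0.9   0.33]
1 (0.582, -0.08) 0.055 [-0.4   0.66  0.65  1.94 -0.58  0.74  0.59]
1 (0.582, -0.08) 0.15 [-0.48  0.53  0.75  1.89 -0.4
[... 394 characters left out ...]
13  2.22 -0.51  0.81 -2.48]
-1 (0.402, -0.231) 0.055 [-0.37  0.73  1.11  2.23 -0.97  0.8  -1.74]
-1 (0.402, -0.231) 0.15 [-0.44  0.46  1.12  2.17 -0.56  0.84 -2.11]
-1 (0.618, 0.21) 0.055 [-0.09  0.69 -0.43  1.73  0.38  0.8   2.44]
-1 (0.618, 0.21) 0.15 [-0.09  0.57 -0.43  1.67  0.28  0.96  2.52]
-1 (0.605, 0.112) 0.055 [ 0.06  0.65 -0.43  1.82  0.38  0.75  2.57]
-1 (0.605, 0.112) 0.15 [ 0.19  0.56 -0.62  1.76  0.39  0.95  2.56]
-1 (0.593, 0.01) 0.055 [ 0.36  0.67 -0.62  1.87  0.54  0.78  2.59]
-1 (0.593, 0.01) 0.15 [ 0.49  0.58 -0.81  1.81  0.5   0.97  2.62]
-1 (0.582, -0.08) 0.055 [ 0.64  0.73 -0.81  1.87  0.7   0.85  2.62]
-1 (0.582, -0.08) 0.15 [ 0.86  0.76 -1.18  1.81  0.78  1.13  2.54]
```

View pics/w1.png

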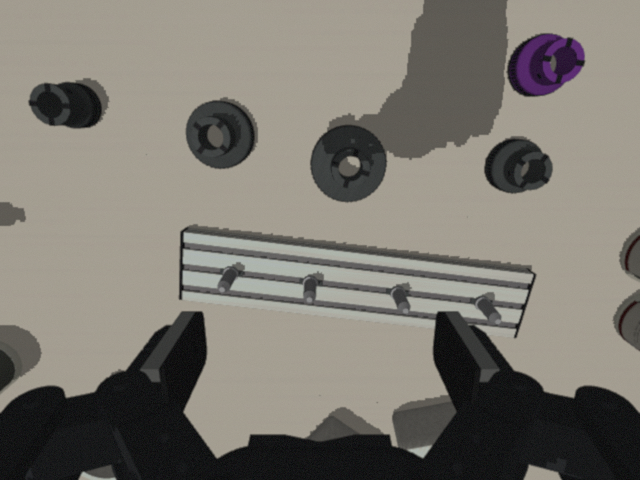

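Run:
```python
from h import *
P=np.load("/tmp/w1.npz")["P"]
G=dict(c44=(.402,-.231),c56=(.463,.231),c68=(.432,-.084),c80=(.461,.052),p1=(.618,.21),p2=(.605,.112),p3=(.593,.01),p4=(.582,-.08))
for k,g in G.items():
    q=P[np.hypot(P[...,0]-g[0],P[...,1]-g[1])<.03]
    lo,hi=(.045,.056) if k[0]=="c" else (.054,.075)
    w=q[(q[:,2]>lo)&(q[:,2]<hi)]
    (x,y),r=cv2.minEnclosingCircle(w[:,:2].astype(np.float32))
    print(k,round(x,4),round(y,4),"r",round(r,4),len(w),"bbmid",((w.min(0)+w.max(0))/2).round(4),w.max(0)[2].round(3))
q=P[(P[...,2]>.06)&(P[...,0]>.45)&(P[...,2]<.13)];print("jars:")
z=np.load("/tmp/scene.npz");S=cloud("scene",d=z["d"])
for u,v in[(110,248),(85,278),(138,272)]:print(S[v,u].round(3))
```

```text
c44 0.4037 -0.2307 r 0.0199 997 bbmid [ 0.4029 -0.2308  0.0485] 0.052
c56 0.4643 0.2309 r 0.0196 815 bbmid [0.4637 0.2307 0.0485] 0.052
c68 0.4324 -0.0831 r 0.0194 823 bbmid [ 0.4322 -0.0827  0.0484] 0.052
c80 0.462 0.0518 r 0.0191 738 bbmid [0.462  0.0514 0.0485] 0.052
p1 0.6204 0.2106 r 0.007 143 bbmid [0.6201 0.2098 0.0601] 0.066
p2 0.6076 0.1114 r 0.0069 134 bbmid [0.6069 0.1113 0.0604] 0.066
p3 0.595 0.011 r 0.0072 133 bbmid [0.5941 0.0105 0.0608] 0.067
p4 0.584 -0.0797 r 0.0069 142 bbmid [ 0.5834 -0.0796  0.0604] 0.067
jars:
[0.663 0.416 0.113]
[0.594 0.483 0.114]
[0.551 0.408 0.112]
```

```bash
cat >> h.py <<'E'
Rg=np.array([[0,1,0],[1,0,0],[0,0,-1.]])
C=dict(c44=(.4032,-.2308),c56=(.464,.2308),c68=(.4323,-.0829),c80=(.462,.0516))
PN=dict(c44=(.6199,.2102),c56=(.607,.1113),c68=(.5943,.0107),c80=(.5833,-.0797))
def job(k):
    c,p=C[k],PN[k]
    command_gripper(.060)
    movep([*c,.17],Rg)
    move_l([*c,.075],feed=.15)
    print(k,"down",move_l([*c,.055],feed=.04,until_force=8),sense()["position"].round(4))
    command_gripper(0,50)
    z0=sense()["position"][2]
    s=sense();print("grip",s["finger_gap"],s["gripper_force"],s["wrist_force"])
    move_l([*c,.16],feed=.12)
    move_l([*p,.16],feed=.2)
    print("gap",sense()["finger_gap"])
    move_l([*p,z0+.030],feed=.12)
    hit=move_l([*p,z0+.017],feed=.025,until_force=6)
    s=sense();print("seat",hit,s["position"][2]-z0,s["position"][:2]-p,s["wrist_force"],s["finger_gap"])
    command_gripper(.052)
    move_l([*p,.13],feed=.12)
    print(sense()["time_s"])
E
python3 -c "
from h import *
job('c80')
p,d=camera('side');cv2.imwrite('pics/s1.png',cv2.resize(p[140:320,200:440,::-1],(720,540)))"
```

```text
c80 down False [0.462  0.0515 0.0549]
grip 0.03671242305231245 49.53409854322672 [-1.99077893 -0.60702265  5.43730166]
gap 0.03674931728846485
seat True 0.02007020982628574 [2.26198481e-04 4.59137276e-05] [-0.63987995 -0.40229573  3.84226603] 0.036941809007229105
10.3667
```

View pics/s1.png

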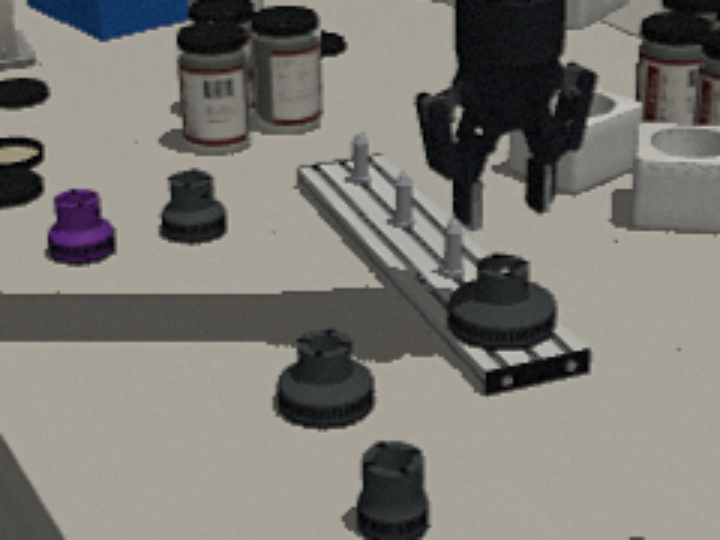

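The chuck_80 (crop ≈(502,300)) sits flat on the rightmost pin; the rest are untouched. I'll do the others the same way.

```bash
python3 -c "
from h import *
for k in('c68','c56','c44'): job(k)
R=np.array([[-1,0,0],[0,1,0],[0,0,-1.]])
move_l([.6,.19,.25]);movep([.49,.02,.32],R)
p,d,P=wrist();cv2.imwrite('pics/w2.png',p[:,:,::-1])
for k,g in PN.items():
    q=P[np.hypot(P[...,0]-g[0],P[...,1]-g[1])<.03]; w=q[(q[:,2]>.066)&(q[:,2]<.08)]
    print(k,len(w),((w.min(0)+w.max(0))/2-[*g,0]).round(4)[:2],np.median(w[:,2]).round(4))
p,d=camera('side');cv2.imwrite('pics/s2.png',cv2.resize(p[140:380,200:520,::-1],(800,600)))
print(sense()['time_s'])"
```

```text
c68 down False [ 0.4322 -0.083   0.0549]
grip 0.035524169034610455 49.988829754292965 [-0.14972715  0.47387878  6.05837289]
gap 0.03553784816131745
seat True 0.020078993703422407 [0.00024654 0.00015808] [-1.57504313 -1.02018017  4.20674999] 0.035338836417364294
17.3583
c56 down False [0.464  0.2307 0.0549]
grip 0.03641308092769246 49.91682909429073 [-0.80792463 -0.75719696  6.70566715]
gap 0.036173098991463495
seat True 0.02006307497207728 [0.00020899 0.00016324] [-1.40598452  0.04405057  4.83022436] 0.036281917786337214
24.625
c44 down False [ 0.4031 -0.2309  0.0549]
grip 0.0354669961621144 49.89462353289127 [-0.95558717  1.09342553  5.2101691 ]
gap 0.03557398860942211
seat True 0.020098408659638176 [0.00022497 0.00019615] [-0.12979554 -0.51231677  4.43526364] 0.035201871813214845
33.9083
c44 636 [-0.0005 -0.0001] 0.069
c56 225 [-0.0085  0.0026] 0.0691
c68 644 [-0.0011 -0.0002] 0.0692
c80 659 [-0.0009  0.0004] 0.0693
36.3833
```

View pics/s2.png

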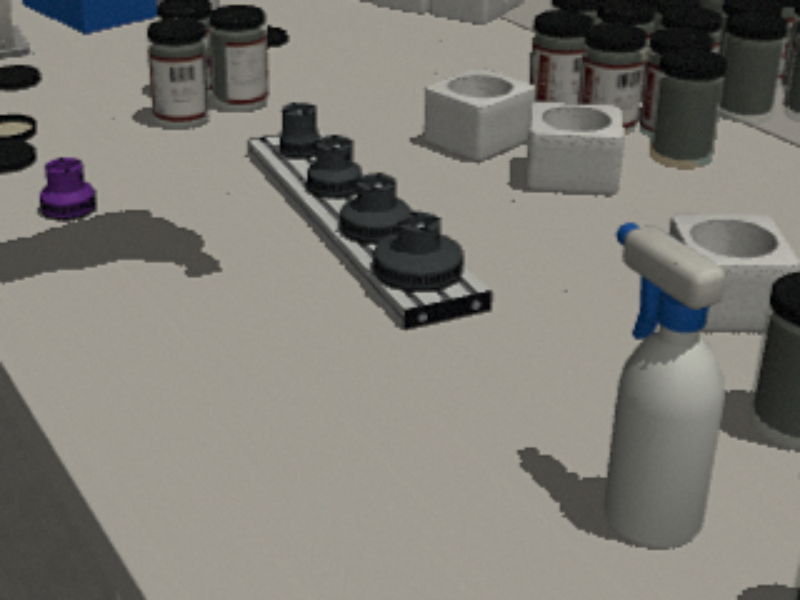

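View pics/w2.png

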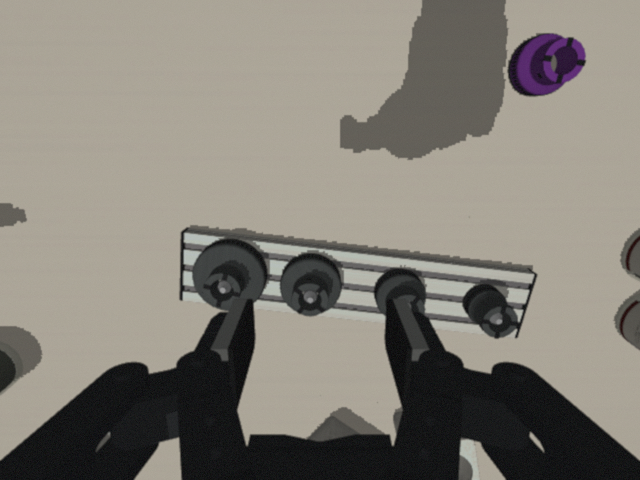

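The pictures show all four chucks seated flat and in order. The wrist view has them at about (225,280), (311,290), (400,295) and (495,312), with chuck_56 partly hidden by a finger. The measured hub tops are level at 0.069 m, and the jars and spray bottle are where they were.

```bash
python3 -c "
from rig import *
print(finish_job())"
```

```text
the job is handed in; nothing more can be done
None
```

All four chucks are on their pins in size order, 44 mm on the leftmost to 80 mm on the rightmost, right down on the rail, and the job was handed in at about 36 s; the judge's result was not shown.

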